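# Show the label of the notched resin sample plate under the bench magnifier

### The job

One of the three resin sample plates on the drying stand has a frosted label end with a small notch cut in its corner; the other two are plain blanks and stay hanging where they are. Lift the notched plate up and off its hook by its clear part and show me its label under the bench magnifier: plate level, label face up, the middle of the frosted end right under the middle of the lens and about 20 cm below it, your fingers clear of the frosted end. Disturb nothing else on the bench, and finish still holding the plate there, steady; do not put it down.

Things in the scene. Friction and masses are not known exactly. Their poses are not given: they have to be found in the camera images.
- plate: notched sample plate, translucent pink resin, 100 x 36 x 5 mm, about 22 g, hanging freely, label face away from the cross bar. Origin at its centre; z along its length towards the hanging slot (up while hanging), y across its width, x through its thickness. Frosted (milky) from z = -50 to -24 mm, the rest clear; the label (three pencil lines) is on the -x face of the frosted end only
- notch (a point): middle of the 8 x 8 mm notch cut out of the frosted end's corner, at y = 14, z = -46 mm in the plate's frame: with the plate hanging and you facing its label, it is at the lower left
- slot (a point): top edge of the plate's hanging slot, resting on the hook rod: at z = 44 mm in the plate's frame. The slot is 12 mm wide and reaches down to z = 22 mm
- hook1 (a point): middle hook of the stand, on the rod's axis where the plate hangs, 215 mm above the table. Each hook is a 5 mm rod running level from the cross bar towards the stand's -x; 9 mm beyond this point its tip turns up, to 7 mm above the rod's top and 15 mm out. To take a plate off, raise it 8 to 14 mm, then draw it off towards the stand's -x by 25 mm or more
- label (a point): centre of the frosted label face, on the surface: at x = -2.5, y = 0, z = -37 mm in the plate's frame. Its own z axis points straight out of the label face (the plate's -x), its x axis towards the hanging slot
- blank1: blank sample plate, same size, slot, resin and axes as the notched one, but clear all over and without a notch; hangs on another hook and stays there
- blank2: second blank sample plate, as blank1
- stand: fixed steel drying stand. Origin on the table under the middle hook; x points from the hook tips to the cross bar, y along the bar. Drip tray 14 mm high, 340 mm along y, x = -55 to 95 mm; two 10 mm posts at x = 65, y = +-155 mm; 10 mm cross bar between them, 215 mm up. Three hooks at y = -100, 0, 100 mm; one plate hangs on each at x = 0, which on which varies. Behind the plates is free for 55 mm
- lens (a point): middle of the underside of the magnifier's lens, 420 mm above the table. The round lens (130 mm) sits in a lamp ring of 190 mm outer diameter whose underside is at the same height. Its axis is vertical
- magnifier: fixed bench magnifier lamp. Origin on the table straight under the middle of the lens. Its round base (176 mm across, 32 mm high) is centred at x = 150, y = 190 mm in its frame, with an upright 20 mm post to 350 mm there; jointed arms from the post to the lamp ring run above 420 mm, on that side only
- cast: bystander: stone cast of a jaw with pink gum and teeth, 70 x 62 x 45 mm, origin under its middle
- bowl: bystander: dark rubber mixing bowl, 110 mm across, 62 mm high, origin under its middle
- wax_knife: bystander: wax knife lying flat, 174 mm long along its x axis, 13 mm high
- monomer: bystander: brown glass bottle, 60 mm across, 125 mm high, origin under its middle
- brush_cup: bystander: white cup of brushes, 76 mm across, brushes to 200 mm height, origin under its middle
- plaster_knife: bystander: plaster knife with a wooden handle lying flat, 190 mm long along its x axis, 16 mm high

How it is judged:
By the outcome, as a careful person would: the job done as asked, in the order asked, and still so for the second after the job is handed in, while the arm keeps its last pose, push and grip.
It also fails if it takes over 42 s, if anything falls off the work surface, if the arm or the gripper's body presses on something with over 40 N, if the wrist force passes 120 N, or if a joint passes its speed limit or range.

### The arm

A 6-joint arm with a two-finger parallel gripper is mounted at the origin on the work surface. World frame = base frame: x ahead of the robot, y to its left, z up, the work surface at z = 0. Lengths are in m, angles in rad, forces in N, time in s.
With the tool pointing down it reaches from about 0.3 to 0.95 m from the base axis. Payload 3.1 kg.
Tool frame: the origin (TCP) lies between the finger pads, 19 mm behind the fingertips; this is the grasp point; z points along the fingers, y is the line along which they close (so a half turn about z gives the same grasp; the last joint's range is limited). The gripper opens to 85 mm and grips with 20 to 120 N. Pads are 22 mm wide; open, the fingers measure 114 mm over their backs; the gripper's body (76 mm by 85 mm) begins 54 mm behind the grasp point. The pads swing forward as they close: fully open they stand 13 mm farther back than shut.
Start: joints at [1.266, 0.308, 1.634, -0, 1.2, -0.07], TCP at [0.145, 0.608, 0.25] pointing down, gripper open.
Joint ranges: [-3.06, 3.06], [-0.79, 1.96], [0.05, 2.63], [-1.19, 4.34], [0.05, 2.64], [-2.94, 2.94]. Speed limits (rad/s): [2.79, 2.79, 3.14, 3.14, 3.14, 3.14].

### API

Orientations are given as a rotation vector (axis times angle).
In Python, from bench import readout, optics, robot gives the robot as it stands. The module is installed in compiled form; this text tells all that it offers.
- The arm moves only by the tool jog_arm, never from a script. Its argument "increments" is a list of rows, each an object of numbers: "x", "y", "z": the shift along the tool's x, y, z in m; "rx", "ry", "rz": the turn, a rotation vector about the tool's x, y, z in rad. In form: [{"x": .., "y": .., "z": .., "rx": .., "ry": .., "rz": ..}, ...]. A call has 1 to 20 rows; each row is the pose to reach, as a shift and turn from the pose commanded when the call began, along the tool's axes at that moment; what a row does not reach only later rows make up. A row lasts 1/10 s, in which the tool goes at most 50 mm and 8.59 degrees, less where a joint would pass 70% of its speed; a pose out of reach is approached as far as the arm can. A call with a gripper value outside its range is refused whole. "fingers" is the opening, from -1 (shut) to 1 (fully open), set as the call begins (left out, the last holds). The fingers move at their own pace and stop on an object; "newtons" is the grip in N (left out, the last holds). Time passes only in rows, so rows that repeat a pose let the fingers close. It gives the time, the measured TCP pose, the force, the opening and the grip force at its end, in the units of the state.
- readout.sense(): the state, without advancing time (a new reading comes with each control period).
- optics.capture(name): name is "scene" or "top" or "wrist"; returns a dict with "frame" (420x560x3 uint8, blue, green, red), "K" (3x3 intrinsics, pixels), "xyz" and "attitude" of the camera in the world; the wrist camera has in their place "hand_eye" (4x4, takes a point from camera to tool coordinates, whose origin is the TCP and whose axes are the flange's). Camera axes: x right, y down, z forward; pixel columns grow to the right and rows downward; lengths in m; the calibration is good to about 2 mm. A picture is of the moment at which its call begins: read the wrist's pose just before it. There is no depth.
- robot.sign_off(): hands the job in; it is judged then, once.
The state is a dict: "time": time; "q": joint angles; "qd": joint speeds; "tau": joint torques, N m; "tool_pos": TCP position; "ee_rot": TCP orientation; "contact_force": force on the tool from outside, world axes, zero at the start; "wrist_torque": the same for the moment, N m; "finger_gap": opening from 0.0 (shut) to 1.0 (fully open); "grasp_force": force on a finger pad.
Only numpy, scipy, OpenCV 4.12 (cv2) and the standard library are available. Lean on these libraries where they do the work, as an engineer would, in place of code of your own. Each camera call takes 0.05 s, during which the arm holds its last target. There are 200 camera calls.

## Working session

There is one attempt and no reset: what is moved stays moved. The work goes in short steps, Python scripts to look and compute and a tool call to move; the robot and the scene stay as the last step left them, time stands still between calls to the robot, and variables do not carry over. Pictures are saved under pics/ and viewed, at most 10 in all, crops included, and the job is handed in when it is done.

Besides the shell and the picture viewer there is one more tool, called after "Emit:" as name([rows], argument=value, ...), one row to a line, values as JSON. jog_arm: Moves the arm, as the interface text tells. Its arguments: {"type":"object","properties":{"increments":{"type":"array"},"fingers":{"type":"number"},"newtons":{"type":"number"}},"required":["increments"]}

```bash
mkdir -p pics
cat > h.py <<'E'
import numpy as np, cv2
from scipy.spatial.transform import Rotation as R
from bench import readout, optics, robot
def snap(n,f):
    s=readout.sense(); c=optics.capture(n); cv2.imwrite('pics/'+f,c['frame']); return s,c
def att(a):
    a=np.array(a,float)
    return a if a.shape==(3,3) else R.from_rotvec(a).as_matrix()
E
python3 - <<'E'
from h import *
for n in('scene','top','wrist'):
    s,c=snap(n,n+'0.png'); print(n,{k:np.round(v,4).tolist() for k,v in c.items() if k!='frame'})
print({k:np.round(v,4).tolist() for k,v in s.items()})
E
```

```text
scene {'K': [[421.3724, 0.0, 271.9219], [0.0, 421.3724, 211.2166], [0.0, 0.0, 1.0]], 'xyz': [1.1857, 0.0553, 1.2206], 'attitude': [-1.6697, -2.1205, 0.6325]}
top {'K': [[474.7565, 0.0, 282.9655], [0.0, 474.7565, 204.944], [0.0, 0.0, 1.0]], 'xyz': [0.2898, -0.0765, 1.4897], 'attitude': [-2.1343, 2.0936, -0.2202]}
wrist {'K': [[293.0805, 0.0, 273.483], [0.0, 293.0805, 207.2628], [0.0, 0.0, 1.0]], 'hand_eye': [[-0.0003, -0.9548, -0.2973, 0.0766], [1.0, -0.0008, 0.0016, 0.0004], [-0.0018, -0.2972, 0.9548, -0.1239], [0.0, 0.0, 0.0, 1.0]]}
{'time': 0.1, 'q': [1.2663, 0.3089, 1.635, -0.0, 1.1997, -0.0697], 'qd': [0.0011, -0.0009, -0.0031, 0.0002, -0.001, 0.0004], 'tau': [-0.0003, -41.6411, -27.7646, -0.0001, 0.004, -0.0], 'tool_pos': [0.1452, 0.6072, 0.2489], 'ee_rot': [-0.3679, -3.1196, 0.0032], 'contact_force': [0.1653, -0.1392, 0.1738], 'wrist_torque': [-0.0162, 0.0081, 0.0206], 'grasp_force': 0.0, 'finger_gap': 0.9998}
```

View pics/scene0.png

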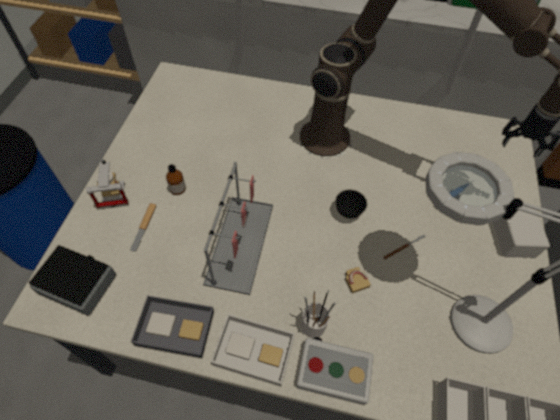

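View pics/top0.png

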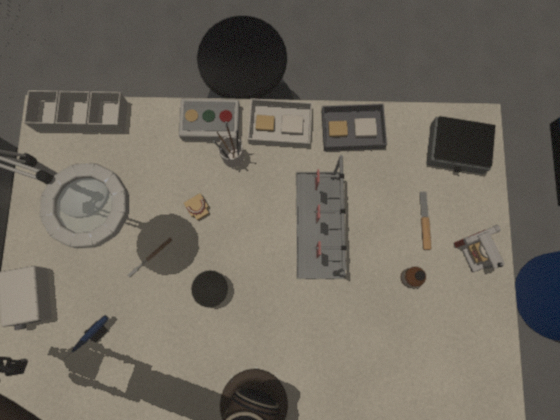

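Stand: around (240,230) in the scene view and (320,225) in the top view, with the bar on the world -y side and the plates facing +y. The lens ring is at about (83,204) in the top view and the arm is near the lens. I'll zoom in on these.

Run:
```python
import cv2,numpy as np
a=cv2.imread('pics/scene0.png')[150:300,195:285]; b=cv2.imread('pics/top0.png')[145:295,285:365]
f=lambda i,k:cv2.convertScaleAbs(cv2.resize(i,None,fx=k,fy=k,interpolation=cv2.INTER_CUBIC),alpha=1.6)
cv2.imwrite('pics/c1.png',np.hstack([f(a,4),f(b,4)]))
```

```text
(no output)
```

View pics/c1.png

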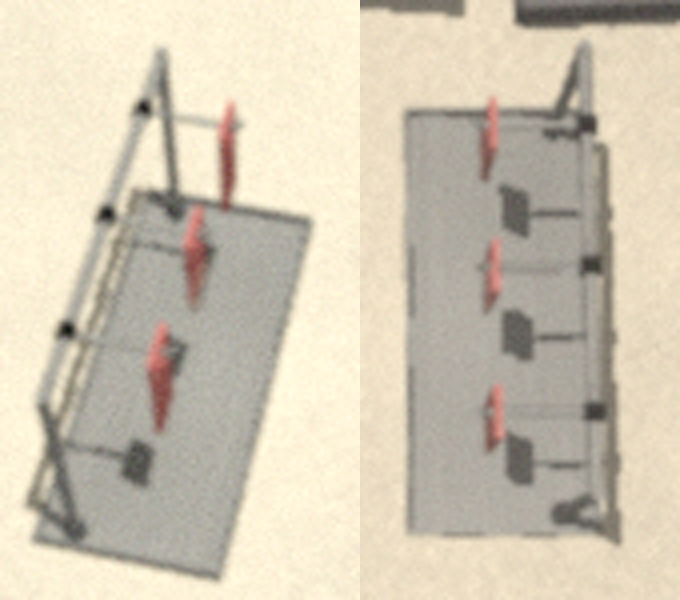

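```bash
cat >> h.py <<'E'
class Cam:
    def __init__(s,K,xyz,a): s.K=np.array(K);s.p=np.array(xyz);s.R=att(a)
    def ray(s,uv): return s.R@np.linalg.solve(s.K,[uv[0],uv[1],1.])
    def atz(s,uv,z): d=s.ray(uv); return s.p+d*(z-s.p[2])/d[2]
    def proj(s,X): v=s.K@(s.R.T@(np.asarray(X,float)-s.p)); return v[:2]/v[2]
SC=Cam([[421.3724,0,271.9219],[0,421.3724,211.2166],[0,0,1]],[1.1857,.0553,1.2206],[-1.6697,-2.1205,.6325])
TP=Cam([[474.7565,0,282.9655],[0,474.7565,204.944],[0,0,1]],[.2898,-.0765,1.4897],[-2.1343,2.0936,-.2202])
def tri(obs):
    A=0;b=0
    for c,uv in obs:
        d=c.ray(uv);d/=np.linalg.norm(d);P=np.eye(3)-np.outer(d,d);A=A+P;b=b+P@c.p
    return np.linalg.solve(A,b)
def wcam(s,c):
    T=np.eye(4);T[:3,:3]=att(s['ee_rot']);T[:3,3]=s['tool_pos'];T=T@np.array(c['hand_eye']);return Cam(c['K'],T[:3,3],T[:3,:3])
E
python3 - <<'E'
from h import *
np.set_printoptions(precision=4,suppress=True)
t=lambda u,v:((u-360)/4+285,v/4+145)
s=lambda u,v:(u/4+195,v/4+150)
for a,b in [((143,107),(587,123)),((106,213),(592,265)),((67,330),(596,410))]:
    X=tri([(SC,s(*a)),(TP,t(*b))]); print('cap',X,'top@.215',TP.atz(t(*b),.215),'sc@.215',SC.atz(s(*a),.215))
for p in [(407,112),(407,533)]: print('tray top',TP.atz(t(*p),.014))
for p in [(313,218),(220,577),(36,542)]: print('tray sc',SC.atz(s(*p),.014))
print('lens',tri([(SC,(470,186)),(TP,(83,204))]),TP.atz((83,204),.42),SC.atz((470,186),.42))
sc=cv2.imread('pics/scene0.png');tp=cv2.imread('pics/top0.png')
f=lambda i,k:cv2.convertScaleAbs(cv2.resize(i,None,fx=k,fy=k,interpolation=cv2.INTER_CUBIC),alpha=1.6)
cv2.imwrite('pics/c2.png',np.hstack([f(sc[140:230,415:525],3.5),f(tp[155:245,35:145],3.5)]))
E
```

```text
cap [ 0.5844 -0.1981  0.4109] top@.215 [ 0.6417 -0.2384  0.215 ] sc@.215 [ 0.4383 -0.2397  0.215 ]
cap [ 0.5403 -0.2391  0.2175] top@.215 [ 0.5412 -0.2412  0.215 ] sc@.215 [ 0.5386 -0.238   0.215 ]
cap [ 0.4806 -0.2991 -0.0723] top@.215 [ 0.4417 -0.2432  0.215 ] sc@.215 [ 0.6394 -0.235   0.215 ]
tray top [ 0.7034 -0.119   0.014 ]
tray top [ 0.368  -0.1233  0.014 ]
tray sc [ 0.3714 -0.1204  0.014 ]
tray sc [ 0.7109 -0.1129  0.014 ]
tray sc [ 0.7166 -0.2577  0.014 ]
lens [0.5013 0.3736 0.4433] [0.506 0.383 0.42 ] [0.4806 0.3838 0.42  ]
```

View pics/c2.png

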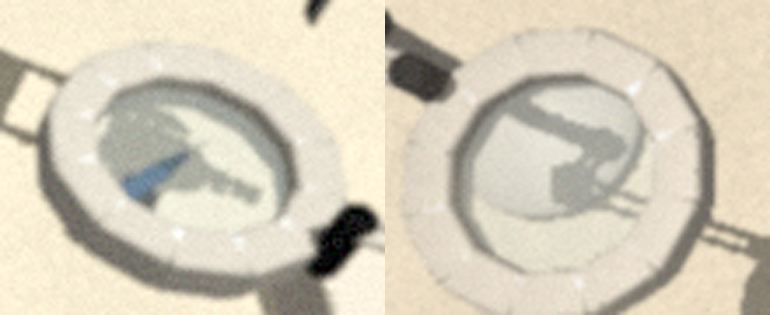

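The ring's top face spans crop x 50–345, y 42–268 in the scene and 405–703, 28–312 in the top view. That puts the lens near (0.50, 0.375), and the middle hook near (0.538, -0.174). Next I'll refine both and work out a viewing move.

```bash
cat >> h.py <<'E'
def pose(x,y,z):  # tool axes y,z -> matrix
    y=np.array(y,float);z=np.array(z,float);z/=np.linalg.norm(z);y-=z*(y@z);y/=np.linalg.norm(y)
    return np.c_[np.cross(y,z),y,z]
def inc(p,Rt,p0=None,R0=None):
    s=readout.sense()
    R0=att(s['ee_rot']) if R0 is None else R0; p0=s['tool_pos'] if p0 is None else p0
    return np.round(np.r_[R0.T@(np.array(p)-p0),R.from_matrix(R0.T@Rt).as_rotvec()],4).tolist()
E
python3 - <<'E'
from h import *
np.set_printoptions(precision=4,suppress=True)
# ring fit: circle R=.095 at z=zt, bounding boxes in both views
th=np.linspace(0,2*np.pi,200)
def bb(c,x):
    P=np.array([c.proj([x[0]+.095*np.cos(t),x[1]+.095*np.sin(t),x[2]]) for t in th]);return np.r_[P.min(0),P.max(0)]
oS=np.array([48/3.5+415,42/3.5+140,347/3.5+415,268/3.5+140]);oT=np.array([20/3.5+35,28/3.5+155,318/3.5+35,312/3.5+155])
from scipy.optimize import least_squares
r=least_squares(lambda x:np.r_[bb(SC,x)-oS,bb(TP,x)-oT],[.5,.37,.44]);print(r.x,r.fun)
Rt=pose(0,[1,.025,0],[0,0,-1])
print(inc([.33,.08,.33],Rt)); print(inc([.54,-.03,.33],Rt))
E
```

```text
[0.5016 0.3695 0.4549] [-0.7849 -0.378  -1.1314  0.8083 -1.2724 -1.1712 -0.5463  1.2375]
[-0.3023, -0.47, -0.0802, -0.0016, 0.0011, 1.311]
[-0.5321, -0.5281, -0.0801, -0.0016, 0.0011, 1.311]
```

Emit:
jog_arm([
  {"x":-0.3,"y":-0.47,"z":-0.08,"rz":1.31},
  {"x":-0.3,"y":-0.47,"z":-0.08,"rz":1.31},
  {"x":-0.3,"y":-0.47,"z":-0.08,"rz":1.31},
  {"x":-0.3,"y":-0.47,"z":-0.08,"rz":1.31},
  {"x":-0.3,"y":-0.47,"z":-0.08,"rz":1.31},
  {"x":-0.3,"y":-0.47,"z":-0.08,"rz":1.31},
  {"x":-0.3,"y":-0.47,"z":-0.08,"rz":1.31},
  {"x":-0.3,"y":-0.47,"z":-0.08,"rz":1.31},
  {"x":-0.3,"y":-0.47,"z":-0.08,"rz":1.31},
  {"x":-0.3,"y":-0.47,"z":-0.08,"rz":1.31},
  {"x":-0.3,"y":-0.47,"z":-0.08,"rz":1.31},
  {"x":-0.53,"y":-0.53,"z":-0.08,"rz":1.31},
  {"x":-0.53,"y":-0.53,"z":-0.08,"rz":1.31},
  {"x":-0.53,"y":-0.53,"z":-0.08,"rz":1.31},
  {"x":-0.53,"y":-0.53,"z":-0.08,"rz":1.31},
  {"x":-0.53,"y":-0.53,"z":-0.08,"rz":1.31},
  {"x":-0.53,"y":-0.53,"z":-0.08,"rz":1.31},
  {"x":-0.53,"y":-0.53,"z":-0.08,"rz":1.31},
  {"x":-0.53,"y":-0.53,"z":-0.08,"rz":1.31},
  {"x":-0.53,"y":-0.53,"z":-0.08,"rz":1.31},
])

```text
validation failed for argument at $.in...
```

Run:
```python
from h import *
s,c=snap('wrist','w1.png'); print({k:np.round(s[k],4).tolist() for k in('time','q','tool_pos','ee_rot','contact_force')})
f=cv2.convertScaleAbs(c['frame'],alpha=1.4); cv2.imwrite('pics/w1.png',cv2.resize(f,(800,600),interpolation=cv2.INTER_CUBIC))
import pickle; pickle.dump((s,c),open('w1.pkl','wb'))
```

```text
{'time': 0.15, 'q': [1.2663, 0.3088, 1.6349, -0.0, 1.1997, -0.0697], 'tool_pos': [0.1453, 0.6073, 0.249], 'ee_rot': [-0.3679, -3.1197, 0.0028], 'contact_force': [-0.1074, 0.1007, -0.0836]}
```

View pics/w1.png

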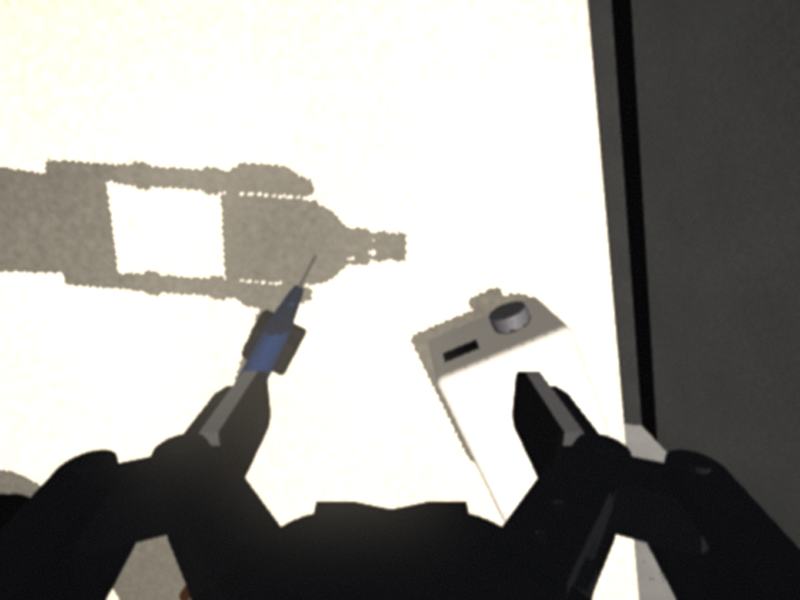

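The move was refused and the arm is still at its start pose: the picture shows only the fingers over the empty table. I'll send rows with all six keys.

Emit:
jog_arm([
  {"x":-0.3,"y":-0.47,"z":-0.08,"rx":0,"ry":0,"rz":1.31},
  {"x":-0.3,"y":-0.47,"z":-0.08,"rx":0,"ry":0,"rz":1.31},
  {"x":-0.3,"y":-0.47,"z":-0.08,"rx":0,"ry":0,"rz":1.31},
  {"x":-0.3,"y":-0.47,"z":-0.08,"rx":0,"ry":0,"rz":1.31},
  {"x":-0.3,"y":-0.47,"z":-0.08,"rx":0,"ry":0,"rz":1.31},
  {"x":-0.3,"y":-0.47,"z":-0.08,"rx":0,"ry":0,"rz":1.31},
  {"x":-0.3,"y":-0.47,"z":-0.08,"rx":0,"ry":0,"rz":1.31},
  {"x":-0.3,"y":-0.47,"z":-0.08,"rx":0,"ry":0,"rz":1.31},
  {"x":-0.3,"y":-0.47,"z":-0.08,"rx":0,"ry":0,"rz":1.31},
  {"x":-0.3,"y":-0.47,"z":-0.08,"rx":0,"ry":0,"rz":1.31},
  {"x":-0.3,"y":-0.47,"z":-0.08,"rx":0,"ry":0,"rz":1.31},
  {"x":-0.53,"y":-0.53,"z":-0.08,"rx":0,"ry":0,"rz":1.31},
  {"x":-0.53,"y":-0.53,"z":-0.08,"rx":0,"ry":0,"rz":1.31},
  {"x":-0.53,"y":-0.53,"z":-0.08,"rx":0,"ry":0,"rz":1.31},
  {"x":-0.53,"y":-0.53,"z":-0.08,"rx":0,"ry":0,"rz":1.31},
  {"x":-0.53,"y":-0.53,"z":-0.08,"rx":0,"ry":0,"rz":1.31},
  {"x":-0.53,"y":-0.53,"z":-0.08,"rx":0,"ry":0,"rz":1.31},
  {"x":-0.53,"y":-0.53,"z":-0.08,"rx":0,"ry":0,"rz":1.31},
])

```text
time: 2.0
tool_pos: [0.5375, -0.0314, 0.3287]
ee_rot: [-2.192, -2.247, 0.002]
contact_force: [0.0, 0.1, -0.5]
finger_gap: 1.004
grasp_force: 0.0
```

Run:
```python
from h import *
s,c=snap('wrist','w2.png'); print({k:np.round(s[k],4).tolist() for k in('time','q','tool_pos','ee_rot','contact_force')})
f=cv2.convertScaleAbs(c['frame'],alpha=1.2); cv2.imwrite('pics/w2v.png',cv2.resize(f,(800,600),interpolation=cv2.INTER_CUBIC))
import pickle; pickle.dump((s,c),open('w2.pkl','wb'))
```

```text
{'time': 2.0, 'q': [-0.1394, 0.0771, 1.7473, 0.0003, 1.3202, -0.1641], 'tool_pos': [0.5375, -0.0314, 0.3287], 'ee_rot': [-2.1921, -2.2467, 0.0024], 'contact_force': [0.0423, 0.1348, -0.4681]}
```

View pics/w2v.png

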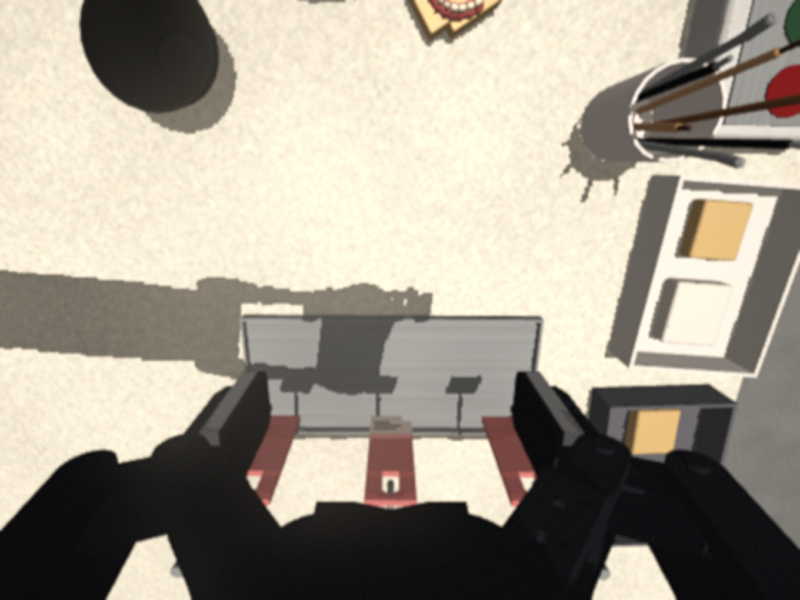

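The middle plate is the notched one: its frosted end with pencil lines is at about (390,425), with the notch at the upper right of that end (about 405,418). I'll take a sharp crop for measurement.

Run:
```python
from h import *
import pickle
s,c=pickle.load(open('w2.pkl','rb')); W=wcam(s,c)
hk=np.array([.538,-.174,0]);xd=np.array([.025,-1,0]);xd/=np.linalg.norm(xd);yd=np.array([-xd[1],xd[0],0])
o=np.array([225,275]);k=8
img=cv2.resize(c['frame'][275:350,225:325],None,fx=k,fy=k,interpolation=cv2.INTER_CUBIC)
cz=.215+.0025-.044   # slot top rests on rod top
P=lambda x,y,z: W.proj(hk+xd*x+yd*y+[0,0,cz+z])
for n,q in dict(BL=(-.0025,-.018,-.05),BR=(-.0025,.010,-.05),N=(-.0025,.018,-.042),FL=(-.0025,-.018,-.024),FR=(-.0025,.018,-.024),TL=(-.0025,-.018,.05),TR=(-.0025,.018,.05),SL=(-.0025,-.006,.022),SR=(-.0025,.006,.022),tip=(-.015,0,.044+.0065)).items():
    u=P(*q); v=((u-o+.5)*k-.5).astype(int); cv2.drawMarker(img,tuple(int(a) for a in v),(0,255,0),cv2.MARKER_CROSS,14,1); print(n,u.round(1),v)
cv2.imwrite('pics/c3.png',img)
```

```text
BL [258.  292.3] [267 142]
BR [279.7 292.3] [441 142]
N [286.2 296. ] [492 171]
FL [256.9 304.6] [258 240]
FR [286.7 304.7] [497 240]
TL [252.6 351.6] [223 616]
TR [289.9 351.7] [522 616]
SL [265.8 331.3] [329 454]
SR [277.1 331.3] [420 454]
tip [271.2 341.4] [372 534]
```

View pics/c3.png

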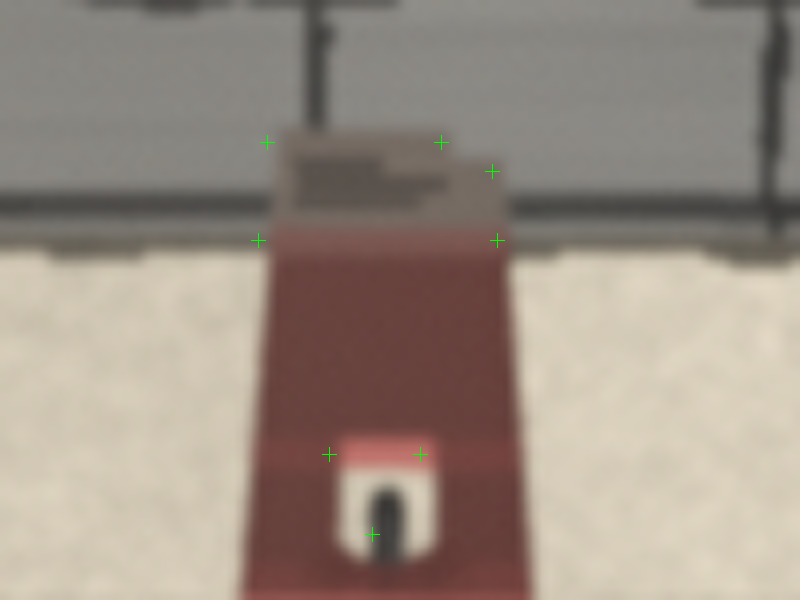

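Measured crop corners: bottom (283,131)/(450,131), frost line (271,230)/(510,230), slot foot (338,438)/(437,438). Fitting the plate pose to these.

Run:
```python
from h import *
import pickle
from scipy.optimize import least_squares
s,c=pickle.load(open('w2.pkl','rb')); W=wcam(s,c)
o=np.array([225,275]);cz=.1735
M=np.array([[-.0025,-.018,-.05],[-.0025,.010,-.05],[-.0025,.018,-.042],[-.0025,-.018,-.024],[-.0025,.018,-.024],[-.0025,-.006,.022],[-.0025,.006,.022]])
U=np.array([[283,131],[450,131],[505,160],[271,230],[510,230],[338,438],[437,438]])
U=(U+.5)/8-.5+o
def f(x):
    xd=np.array([np.sin(x[2]),-np.cos(x[2]),0]);yd=np.array([-xd[1],xd[0],0])
    return np.concatenate([W.proj(np.r_[x[:2],cz]+xd*m[0]+yd*m[1]+[0,0,m[2]])-u for m,u in zip(M,U)])
r=least_squares(f,[.538,-.174,.02]);print(r.x.round(4),r.fun.round(2))
# kinematic orientation check: tool y azimuth
for d in (.025,):
    Rt=pose(0,[1,r.x[2],0],[0,0,-1])
    hx,hy=r.x[:2]
    print(inc([hx,hy,.33],Rt),inc([hx,hy,.188],Rt))
```

```text
[ 0.5397 -0.1718  0.025 ] [-0.52 -0.1   0.32 -0.08 -0.07 -0.1  -0.07 -0.22 -0.05 -0.19  0.66  0.3
 -0.33  0.31]
[-0.1411, -0.0007, -0.0009, -0.0024, -0.0007, 0.0006] [-0.1412, -0.0004, 0.1411, -0.0024, -0.0007, 0.0006]
```

Emit:
jog_arm([
  {"x":-0.141,"y":0,"z":0,"rx":-0.002,"ry":0,"rz":0},
  {"x":-0.141,"y":0,"z":0,"rx":-0.002,"ry":0,"rz":0},
  {"x":-0.141,"y":0,"z":0,"rx":-0.002,"ry":0,"rz":0},
  {"x":-0.141,"y":0,"z":0,"rx":-0.002,"ry":0,"rz":0},
  {"x":-0.141,"y":0,"z":0.03,"rx":-0.002,"ry":0,"rz":0},
  {"x":-0.141,"y":0,"z":0.06,"rx":-0.002,"ry":0,"rz":0},
  {"x":-0.141,"y":0,"z":0.06,"rx":-0.002,"ry":0,"rz":0},
  {"x":-0.141,"y":0,"z":0.06,"rx":-0.002,"ry":0,"rz":0},
], fingers=0.4)

```text
time: 2.85
tool_pos: [0.5405, -0.1703, 0.2704]
ee_rot: [2.191, 2.251, 0.002]
contact_force: [0.3, -0.4, 0.4]
finger_gap: 0.7
grasp_force: 0.0
```

Run:
```python
from h import *
s=readout.sense(); print({k:np.round(s[k],4).tolist() for k in('q','tool_pos','ee_rot','finger_gap')})
print(inc([.5397,-.1720,.1835],pose(0,[1,.025,0],[0,0,-1])))
```

```text
{'q': [-0.3827, 0.1772, 1.7537, 0.0012, 1.2098, -0.4105], 'tool_pos': [0.5405, -0.1703, 0.2704], 'ee_rot': [2.1905, 2.2514, 0.0022], 'finger_gap': 0.7003}
[-0.0017, -0.001, 0.0869, 0.0013, -0.0007, 0.0024]
```

Emit:
jog_arm([
  {"x":-0.0017,"y":-0.001,"z":0.03,"rx":0.001,"ry":0,"rz":0.002},
  {"x":-0.0017,"y":-0.001,"z":0.055,"rx":0.001,"ry":0,"rz":0.002},
  {"x":-0.0017,"y":-0.001,"z":0.075,"rx":0.001,"ry":0,"rz":0.002},
  {"x":-0.0017,"y":-0.001,"z":0.087,"rx":0.001,"ry":0,"rz":0.002},
  {"x":-0.0017,"y":-0.001,"z":0.087,"rx":0.001,"ry":0,"rz":0.002},
  {"x":-0.0017,"y":-0.001,"z":0.087,"rx":0.001,"ry":0,"rz":0.002},
])

```text
time: 3.45
tool_pos: [0.5416, -0.1737, 0.1846]
ee_rot: [2.192, 2.246, 0.003]
contact_force: [0.1, -0.0, 0.4]
finger_gap: 0.704
grasp_force: 0.0
```

Emit:
jog_arm([
  {"x":0,"y":0,"z":0,"rx":0,"ry":0,"rz":0},
  {"x":0,"y":0,"z":0,"rx":0,"ry":0,"rz":0},
  {"x":0,"y":0,"z":0,"rx":0,"ry":0,"rz":0},
  {"x":0,"y":0,"z":0,"rx":0,"ry":0,"rz":0},
  {"x":0,"y":0,"z":0,"rx":0,"ry":0,"rz":0},
  {"x":0,"y":0,"z":0,"rx":0,"ry":0,"rz":0},
  {"x":0,"y":0,"z":0,"rx":0,"ry":0,"rz":0},
  {"x":0,"y":0,"z":0,"rx":0,"ry":0,"rz":0},
], fingers=-0.5, newtons=25)

```text
time: 4.25
tool_pos: [0.5413, -0.174, 0.1845]
ee_rot: [2.193, 2.246, 0.002]
contact_force: [-1.8, 0.5, 5.8]
finger_gap: 0.413
grasp_force: 26.1
```

Run:
```python
from h import *
s,c=snap('wrist','w3.png'); print({k:np.round(s[k],4).tolist() for k in('q','tool_pos','ee_rot','contact_force','finger_gap','grasp_force')})
s2,c2=snap('scene','s3.png')
f=lambda i,sh:cv2.resize(i,sh,interpolation=cv2.INTER_CUBIC)
w=cv2.convertScaleAbs(c['frame'],alpha=1.3)
cv2.imwrite('pics/v3.png',np.hstack([f(w[180:420,130:430],(500,400)),f(c2['frame'][150:270,190:280],(300,400))]))
```

```text
{'q': [-0.3878, 0.2705, 1.8255, 0.0005, 1.0425, -0.4119], 'tool_pos': [0.5413, -0.174, 0.1845], 'ee_rot': [2.1929, 2.2459, 0.0024], 'contact_force': [-1.7579, 0.4735, 5.8353], 'finger_gap': 0.4126, 'grasp_force': 26.1031}
```

View pics/v3.png

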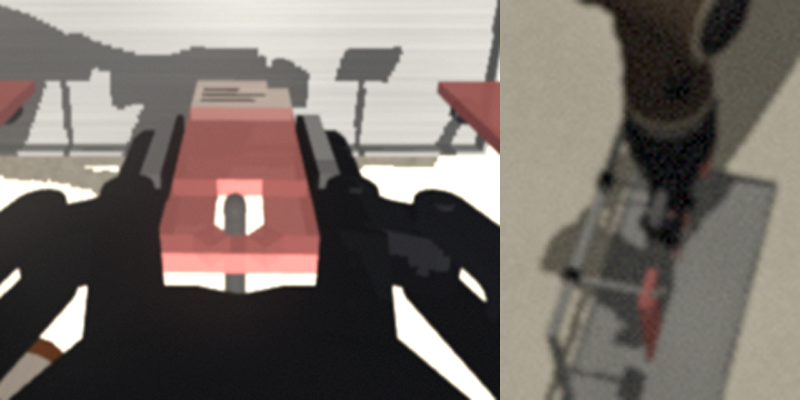

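Gripped squarely on the clear part (finger tips at about (175,120)/(305,120), clear of the frosted end once parallax is allowed for), with the neighbours untouched. Next: lift 11 mm, draw off along tool +x, then look.

Emit:
jog_arm([
  {"x":0,"y":0,"z":-0.004,"rx":0,"ry":0,"rz":0},
  {"x":0,"y":0,"z":-0.008,"rx":0,"ry":0,"rz":0},
  {"x":0,"y":0,"z":-0.011,"rx":0,"ry":0,"rz":0},
  {"x":0,"y":0,"z":-0.011,"rx":0,"ry":0,"rz":0},
  {"x":0,"y":0,"z":-0.011,"rx":0,"ry":0,"rz":0},
])

```text
time: 4.85
tool_pos: [0.5404, -0.1736, 0.1939]
ee_rot: [2.194, 2.247, 0.001]
contact_force: [-0.2, 0.3, -0.3]
finger_gap: 0.417
grasp_force: 25.7
```

Emit:
jog_arm([
  {"x":0,"y":0,"z":-0.002,"rx":0,"ry":0,"rz":0},
  {"x":0,"y":0,"z":-0.002,"rx":0,"ry":0,"rz":0},
  {"x":0.005,"y":0,"z":-0.002,"rx":0,"ry":0,"rz":0},
  {"x":0.012,"y":0,"z":-0.002,"rx":0,"ry":0,"rz":0},
  {"x":0.02,"y":0,"z":-0.002,"rx":0,"ry":0,"rz":0},
  {"x":0.03,"y":0,"z":-0.002,"rx":0,"ry":0,"rz":0},
  {"x":0.045,"y":0,"z":-0.002,"rx":0,"ry":0,"rz":0},
  {"x":0.06,"y":0,"z":-0.002,"rx":0,"ry":0,"rz":0},
  {"x":0.06,"y":0,"z":-0.002,"rx":0,"ry":0,"rz":0},
])

```text
time: 5.75
tool_pos: [0.5387, -0.1111, 0.1958]
ee_rot: [-2.191, -2.25, -0.001]
contact_force: [-0.1, -0.2, -0.8]
finger_gap: 0.413
grasp_force: 25.7
```

Run:
```python
from h import *
s=readout.sense(); print({k:np.round(s[k],4).tolist() for k in('q','tool_pos','ee_rot','contact_force','grasp_force')})
# fit kinematics: r in plane, lateral offset, from known (q,pos)
D=[([1.2663,.3088,1.6349,0,1.1997,-.0697],[.1453,.6073,.249]),([-.1394,.0771,1.7473,.0003,1.3202,-.1641],[.5375,-.0314,.3287]),([-.3827,.1772,1.7537,.0012,1.2098,-.4105],[.5405,-.1703,.2704]),([-.3878,.2705,1.8255,.0005,1.0425,-.4119],[.5413,-.174,.1845]),(s['q'],s['tool_pos'])]
A=[];b=[]
for q,p in D:
    c,sn=np.cos(q[0]),np.sin(q[0]); r=c*p[0]+sn*p[1]; l=-sn*p[0]+c*p[1]; print('lat',round(l,4))
    a=q[1];t=a+q[2];u=t+q[4]
    # unknown: L1,L2,e(offset perp forearm),r0,h(-d)
    A+= [[np.sin(a),np.sin(t),np.cos(t),1,0],[np.cos(a),np.cos(t),-np.sin(t),0,1]]; b+=[r,p[2]]
x,res,rk,sv=np.linalg.lstsq(np.array(A),np.array(b),rcond=None);print(x.round(4),np.round(np.array(A)@x-b,4),sv.round(3))
```

```text
{'q': [-0.2832, 0.2243, 1.8584, 0.0012, 1.0588, -0.3103], 'tool_pos': [0.5387, -0.1111, 0.1958], 'ee_rot': [-2.1915, -2.2505, -0.0015], 'contact_force': [-0.1355, -0.1683, -0.7756], 'grasp_force': 25.6501}
lat 0.0435
lat 0.0436
lat 0.0439
lat 0.0436
lat 0.0438
[0.4813 0.5244 0.0316 0.     0.011 ] [ 0.0002  0.      0.0002 -0.     -0.0005 -0.     -0.0004  0.      0.0005
 -0.    ] [3.868 3.158 0.161 0.161 0.11 ]
```

Off the hook cleanly. Next I move away from the stand, raise, and start pitching.

Emit:
jog_arm([
  {"x":0.03,"y":0,"z":-0.03,"rx":0,"ry":0,"rz":0},
  {"x":0.06,"y":-0.01,"z":-0.06,"rx":0,"ry":0,"rz":0},
  {"x":0.1,"y":-0.02,"z":-0.09,"rx":0,"ry":0,"rz":0},
  {"x":0.14,"y":-0.03,"z":-0.11,"rx":0,"ry":0,"rz":0},
  {"x":0.18,"y":-0.035,"z":-0.12,"rx":0,"ry":0,"rz":0},
  {"x":0.2,"y":-0.035,"z":-0.13,"rx":0,"ry":0,"rz":0},
  {"x":0.21,"y":-0.035,"z":-0.13,"rx":0,"ry":0.1,"rz":0},
  {"x":0.21,"y":-0.035,"z":-0.13,"rx":0,"ry":0.2,"rz":0},
  {"x":0.21,"y":-0.035,"z":-0.13,"rx":0,"ry":0.3,"rz":0},
  {"x":0.21,"y":-0.035,"z":-0.13,"rx":0,"ry":0.4,"rz":0},
  {"x":0.21,"y":-0.035,"z":-0.13,"rx":0,"ry":0.4,"rz":0},
])

```text
time: 6.85
tool_pos: [0.4985, 0.0937, 0.3248]
ee_rot: [-1.979, -2.02, -0.399]
contact_force: [0.2, -0.7, -0.8]
finger_gap: 0.414
grasp_force: 25.6
```

Run:
```python
from h import *
s=readout.sense(); print({k:np.round(s[k],4).tolist() for k in('q','tool_pos','ee_rot','contact_force','grasp_force')})
q=s['q'];Rm=att(s['ee_rot']);print(Rm.round(3))
L=np.array([.4813,.5244,.0316]);a=q[1];t=a+q[2]
for d in np.arange(.1,.4,.05):
    w=s['tool_pos']-d*Rm[:,2]; c,sn=np.cos(q[0]),np.sin(q[0])
    print(d.round(2),'lat',(-sn*w[0]+c*w[1]).round(4),'r err',(c*w[0]+sn*w[1]-(L@[np.sin(a),np.sin(t),np.cos(t)])).round(4),'h',(w[2]-L@[np.cos(a),np.cos(t),-np.sin(t)]).round(4),'h pred',round(.011+d,3))
```

```text
{'q': [-0.1314, 0.0207, 1.8618, 0.4055, 1.3435, -0.2614], 'tool_pos': [0.4985, 0.0937, 0.3248], 'ee_rot': [-1.9792, -2.0202, -0.3994], 'contact_force': [0.2378, -0.7375, -0.8162], 'grasp_force': 25.6367}
[[-0.019  1.    -0.009]
 [ 0.921  0.021  0.389]
 [ 0.389 -0.001 -0.921]]
0.1 lat 0.1198 r err -0.0115 h 0.1266 h pred 0.111
0.15 lat 0.1006 r err -0.0085 h 0.1727 h pred 0.161
0.2 lat 0.0814 r err -0.0054 h 0.2188 h pred 0.211
0.25 lat 0.0622 r err -0.0024 h 0.2648 h pred 0.261
0.3 lat 0.043 r err 0.0006 h 0.3109 h pred 0.311
0.35 lat 0.0237 r err 0.0036 h 0.3569 h pred 0.361
0.4 lat 0.0045 r err 0.0066 h 0.403 h pred 0.411
```

Run:
```python
from h import *
Rt=pose(0,[1,.025,0],[-.025,1,0]); print(inc([.50,.2,.31],Rt), TP.atz((210,289),.05), TP.atz((195,207),.03))
```

```text
[0.0921, 0.0037, 0.0549, 0.003, 1.1713, -0.0036] [0.32939081 0.13639801 0.05      ] [0.58214832 0.19906309 0.03      ]
```

Emit:
jog_arm([
  {"x":0.05,"y":0.003,"z":0.03,"rx":0.001,"ry":0.12,"rz":0},
  {"x":0.092,"y":0.004,"z":0.055,"rx":0.001,"ry":0.24,"rz":0},
  {"x":0.092,"y":0.004,"z":0.055,"rx":0.001,"ry":0.36,"rz":-0.001},
  {"x":0.092,"y":0.004,"z":0.055,"rx":0.001,"ry":0.48,"rz":-0.001},
  {"x":0.092,"y":0.004,"z":0.055,"rx":0.002,"ry":0.6,"rz":-0.002},
  {"x":0.092,"y":0.004,"z":0.055,"rx":0.002,"ry":0.72,"rz":-0.002},
  {"x":0.092,"y":0.004,"z":0.055,"rx":0.002,"ry":0.84,"rz":-0.003},
  {"x":0.092,"y":0.004,"z":0.055,"rx":0.003,"ry":0.96,"rz":-0.003},
  {"x":0.092,"y":0.004,"z":0.055,"rx":0.003,"ry":1.07,"rz":-0.004},
  {"x":0.092,"y":0.004,"z":0.055,"rx":0.003,"ry":1.17,"rz":-0.004},
  {"x":0.092,"y":0.004,"z":0.055,"rx":0.003,"ry":1.17,"rz":-0.004},
  {"x":0.092,"y":0.004,"z":0.055,"rx":0.003,"ry":1.17,"rz":-0.004},
])

```text
time: 8.05
tool_pos: [0.5002, 0.2023, 0.3106]
ee_rot: [-1.189, -1.227, -1.186]
contact_force: [0.8, 1.3, 0.8]
finger_gap: 0.414
grasp_force: 25.6
```

Run:
```python
from h import *
s,c=snap('wrist','w4.png'); print({k:np.round(s[k],4).tolist() for k in('q','tool_pos','ee_rot','contact_force','grasp_force')}); print(att(s['ee_rot']).round(4))
cv2.imwrite('pics/w4v.png',cv2.resize(c['frame'],(800,600),interpolation=cv2.INTER_CUBIC))
import pickle; pickle.dump((s,c),open('w4.pkl','wb'))
```

```text
{'q': [-0.2706, 0.4643, 2.0017, 1.331, 1.7547, -0.9188], 'tool_pos': [0.5002, 0.2023, 0.3106], 'ee_rot': [-1.1886, -1.2266, -1.1858], 'contact_force': [0.8408, 1.2642, 0.7955], 'grasp_force': 25.6444}
[[-1.000e-03  9.995e-01 -3.050e-02]
 [ 3.300e-03  3.050e-02  9.995e-01]
 [ 1.000e+00  9.000e-04 -3.300e-03]]
```

View pics/w4v.png

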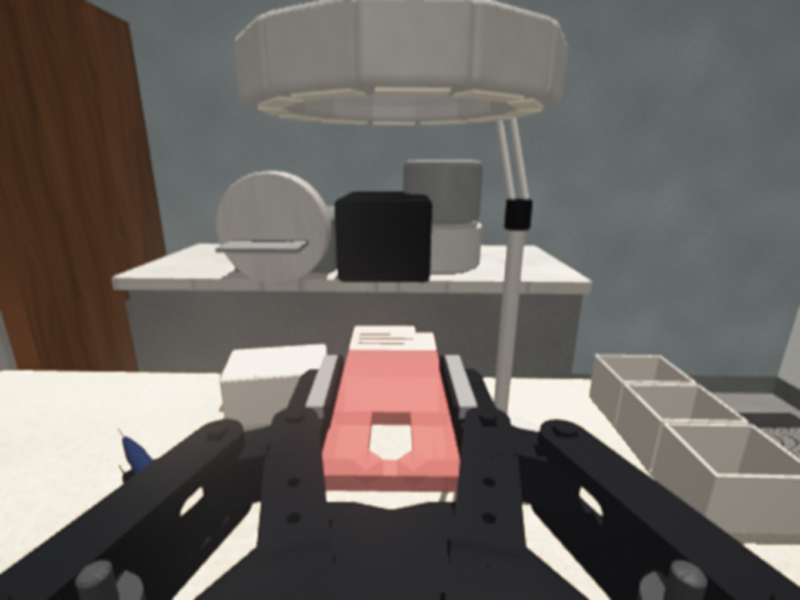

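This view is good. The lens ring's underside spans x≈247–563 (near edge y≈88, far edge y≈124). The plate is face up: far edge (355,326)–(414,327), notch corner (434,334), frost line (349,350)–(437,350), slot foot (374,412)/(411,412), near end (325,475)–(459,475). Next I fit both the plate and the ring.

```bash
cat > fit.py <<'E'
from h import *
import pickle
from scipy.optimize import least_squares
np.set_printoptions(precision=4,suppress=True)
s,c=pickle.load(open('w4.pkl','rb')); W=wcam(s,c); px=lambda u:(np.array(u,float)+.5)*.7-.5
Rm=att(s['ee_rot']);p=np.array(s['tool_pos'])
M=np.array([[-2.5,-18,-50],[-2.5,10,-50],[-2.5,18,-42],[-2.5,-18,-24],[-2.5,18,-24],[-2.5,-6,22],[-2.5,6,22],[-2.5,-18,50],[-2.5,18,50]])/1e3
U=px([[355,326],[414,327],[434,334],[349,350],[437,350],[374,412],[411,412],[325,475],[459,475]])
B=np.diag([-1.,1,-1])  # plate axes in tool
def f(x):
    A=R.from_rotvec([0,x[3],x[4]]).as_matrix()@B
    return np.concatenate([W.proj(p+Rm@(x[:3]+A@m))-u for m,u in zip(M,U)])
r=least_squares(f,[0,0,.01,0,0]);print('plate in tool',r.x,'rms',np.sqrt(np.mean(r.fun**2)))
A=R.from_rotvec([0,r.x[3],r.x[4]]).as_matrix()@B
lab=r.x[:3]+A@[-.0025,0,-.037];print('label in tool',lab,'normal world',Rm@A@[-1,0,0], 'width axis',Rm@A@[0,1,0])
th=np.linspace(0,2*np.pi,400)
def bb(C,x,rad=.095):
    P=np.array([C.proj([x[0]+rad*np.cos(t),x[1]+rad*np.sin(t),x[2]]) for t in th]);return np.r_[P.min(0),P.max(0)]
oW=np.r_[px([247,88]),px([563,124])]
g=least_squares(lambda x:bb(W,[x[0],x[1],.42],x[2])-oW,[.5,.37,.095]);print('lens wrist',g.x,g.fun)
g=least_squares(lambda x:bb(W,[x[0],x[1],.42])-oW,[.5,.37]);print('lens wrist R fixed',g.x,g.fun)
oS=np.array([48/3.5+415,42/3.5+140,347/3.5+415,268/3.5+140]);oT=np.array([20/3.5+35,28/3.5+155,318/3.5+35,312/3.5+155])
g=least_squares(lambda x:np.r_[bb(W,[x[0],x[1],.42])-oW,bb(SC,x)-oS,bb(TP,x)-oT],[.5,.37,.45]);print('lens all',g.x,g.fun)
E
python3 fit.py
```

```text
plate in tool [-0.0026  0.0002  0.018   0.0271  0.0059] rms 0.9720588350686209
label in tool [0.0009 0.0002 0.0549] normal world [ 0.0057 -0.0236  0.9997] width axis [ 0.9995  0.0306 -0.005 ]
lens wrist [0.5025 0.383  0.0992] [ 0.1413 -0.8351 -0.1387  1.6889]
lens wrist R fixed [0.5025 0.3723] [ 0.909  -2.7436 -0.8833  0.6149]
lens all [0.5023 0.3707 0.454 ] [-0.0283 -3.2183 -0.4564  0.4982 -0.3915  0.1747 -0.7423  1.4129 -1.5755
 -1.3741 -0.9293  0.9473]
```

```bash
cat >> fit.py <<'E'
print('---')
print(r.fun.reshape(-1,2))
for nm,ix in dict(nonear=range(7),all=range(9)).items():
    ix=list(ix)
    def f2(x,tilt): 
        A=R.from_rotvec([0,tilt,x[3]]).as_matrix()@B
        return np.concatenate([W.proj(p+Rm@(x[:3]+A@m))-u for m,u in zip(M[ix],U[ix])])
    for tilt in(-.02,0,.02,.04):
        q=least_squares(lambda x:f2(x,tilt),[0,0,.01,0]);print(nm,tilt,q.x,np.sqrt(np.mean(q.fun**2)))
x0=[.0015,0,.011,0,0];print(f(x0).reshape(-1,2))
# zoomed overlay of the current frame
F=c['frame'];o=(215,210);k=6
img=cv2.resize(F[210:310,215:335],None,fx=k,fy=k,interpolation=cv2.INTER_CUBIC)
for x,col in((r.x,(0,255,0)),(x0,(255,0,0))):
    A=R.from_rotvec([0,x[3],x[4]]).as_matrix()@B
    for m in M:
        v=((W.proj(p+Rm@(np.array(x[:3])+A@m))-o+.5)*k-.5).astype(int);cv2.drawMarker(img,(int(v[0]),int(v[1])),col,cv2.MARKER_CROSS,12,1)
cv2.imwrite('pics/c4.png',img)
E
python3 fit.py | sed -n '/---/,$p'
```

```text
---
[[ 0.259   0.1932]
 [-0.9561 -0.28  ]
 [-2.4811 -0.4756]
 [ 1.0671 -0.1338]
 [-1.9556  0.1903]
 [ 0.333   0.2999]
 [ 0.1869  0.4339]
 [-0.0967 -0.3907]
 [ 1.98    0.077 ]]
nonear -0.02 [0.0031 0.0003 0.008  0.0065] 0.6794061438786991
nonear 0 [0.0012 0.0003 0.0113 0.0084] 0.5504311850359103
nonear 0.02 [-0.0007  0.0004  0.0146  0.0102] 0.7368490812151256
nonear 0.04 [-0.0026  0.0004  0.018   0.0119] 1.0581418662922513
all -0.02 [0.0002 0.0001 0.0127 0.0003] 1.8484766426114398
all 0 [-0.0009  0.0002  0.0149  0.0028] 1.3125229554708153
all 0.02 [-0.0021  0.0002  0.0172  0.0051] 0.9976178648629519
all 0.04 [-0.0034  0.0002  0.0195  0.0074] 1.051690452228148
[[-0.9575  0.3273]
 [-0.6705 -0.367 ]
 [-1.6826 -0.7587]
 [-0.5012 -0.3662]
 [-0.9342 -0.3589]
 [-0.8084 -0.0211]
 [ 0.6501 -0.0193]
 [-4.3553  0.9932]
 [ 5.4842  0.9941]]
```

View pics/c4.png

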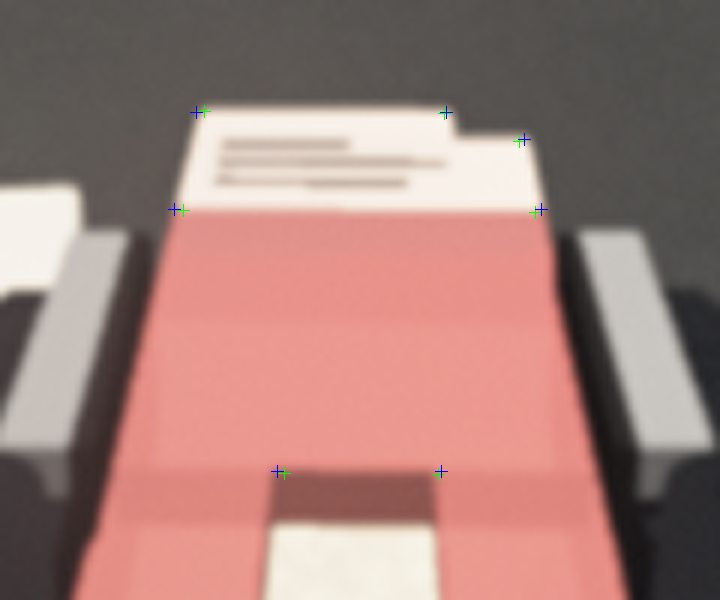

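The prior pose (blue: no tilt, TCP at plate z≈11 mm) matches the corners to within a pixel, so the label centre in the tool frame is (0.0037, 0.0003, 0.0483). Next I sharpen the lens centre numerically.

Run:
```python
from h import *
import pickle
s,c=pickle.load(open('w4.pkl','rb'));g=cv2.cvtColor(c['frame'],cv2.COLOR_BGR2GRAY).astype(int)
print('col',g[54:92,278:284].mean(1).astype(int).tolist())
for v in range(20,84,6):
    r=cv2.GaussianBlur(g.astype(np.float32),(3,3),0)[v]; d=np.abs(np.diff(r)); L=150+np.argmax(d[150:200]); Rr=370+np.argmax(d[370:410]); print(v,L,int(d[L]),Rr,int(d[Rr]))
W=wcam(s,c)
for y in(.365,.37,.375,.38): print(y,[W.proj([.502,y+k,.42])[1].round(1) for k in(-.095,-.0932,-.065,.065,.0932,.095)])
```

```text
col [124, 121, 118, 115, 111, 111, 121, 139, 153, 148, 133, 126, 125, 125, 125, 124, 124, 123, 123, 123, 127, 129, 131, 131, 132, 131, 129, 126, 121, 117, 119, 132, 139, 127, 111, 105, 104, 104]
20 169 6 392 6
26 164 12 395 6
32 163 2 397 4
38 181 2 396 3
44 182 2 387 2
50 165 2 386 3
56 165 2 394 3
62 166 2 393 2
68 189 4 374 4
74 180 10 379 7
80 194 3 370 2
0.365 [np.float64(56.4), np.float64(57.0), np.float64(64.8), np.float64(84.2), np.float64(86.6), np.float64(86.7)]
0.37 [np.float64(58.0), np.float64(58.6), np.float64(66.0), np.float64(84.6), np.float64(87.0), np.float64(87.1)]
0.375 [np.float64(59.5), np.float64(60.0), np.float64(67.1), np.float64(85.1), np.float64(87.3), np.float64(87.5)]
0.38 [np.float64(61.0), np.float64(61.5), np.float64(68.2), np.float64(85.5), np.float64(87.7), np.float64(87.8)]
```

Run:
```python
from h import *
Rt=pose(0,[1,.025,0],[-.025,1,0]); t=np.array([.501,.372,.22])-Rt@[.0037,.0003,.0483]; print(t,inc(t,Rt))
print(TP.atz((231,152),.1),TP.atz((237,125),.19),TP.atz((222,140),.19))
```

```text
[0.50190722 0.32370759 0.2163    ] [-0.0947, 0.0048, 0.1217, -0.0052, 0.0034, 0.0032]
[0.74189212 0.08551955 0.1       ] [0.79471595 0.06102319 0.19      ] [0.74817557 0.10238952 0.19      ]
```

Emit:
jog_arm([
  {"x":-0.03,"y":0.001,"z":0.01,"rx":-0.001,"ry":0.001,"rz":0},
  {"x":-0.06,"y":0.002,"z":0.03,"rx":-0.002,"ry":0.001,"rz":0.001},
  {"x":-0.085,"y":0.003,"z":0.055,"rx":-0.003,"ry":0.002,"rz":0.002},
  {"x":-0.095,"y":0.004,"z":0.08,"rx":-0.004,"ry":0.003,"rz":0.003},
  {"x":-0.095,"y":0.005,"z":0.1,"rx":-0.005,"ry":0.003,"rz":0.003},
  {"x":-0.095,"y":0.005,"z":0.115,"rx":-0.005,"ry":0.003,"rz":0.003},
  {"x":-0.095,"y":0.005,"z":0.122,"rx":-0.005,"ry":0.003,"rz":0.003},
  {"x":-0.095,"y":0.005,"z":0.122,"rx":-0.005,"ry":0.003,"rz":0.003},
  {"x":-0.095,"y":0.005,"z":0.122,"rx":-0.005,"ry":0.003,"rz":0.003},
  {"x":-0.095,"y":0.005,"z":0.122,"rx":-0.005,"ry":0.003,"rz":0.003},
])

```text
time: 9.1
tool_pos: [0.5026, 0.3231, 0.2164]
ee_rot: [-1.191, -1.219, -1.194]
contact_force: [0.3, -0.2, 0.8]
finger_gap: 0.418
grasp_force: 25.6
```

Run:
```python
from h import *
s,c=snap('top','t5.png'); s,cw=snap('wrist','w5.png'); print({k:np.round(s[k],4).tolist() for k in('time','q','qd','tool_pos','contact_force','grasp_force')}); Rm=att(s['ee_rot']);print(Rm.round(4))
lab=np.array(s['tool_pos'])+Rm@[.0037,.0003,.0483];print('label',lab.round(4))
# plate still in hand: label corners seen by top cam (white/pink) near prediction
u=TP.proj(lab);print('label in top',u.round(1)); 
a=cv2.imread('pics/t5.png');b=cv2.imread('pics/top0.png')
f=a[180:235,55:115].astype(int);pink=(f[...,2]-f[...,0]>25);ys,xs=np.where(pink);print('pink bbox',xs.min()+55,xs.max()+55,ys.min()+180,ys.max()+180,pink.sum())
# in-hand check: wrist frame plate unchanged relative to hand, vs w4
g4=cv2.imread('pics/w4.png');g5=cv2.imread('pics/w5.png')
for g in(g4,g5):
    G=g[220:350,215:335].astype(int);m=(G[...,2]-G[...,0]>40);ys,xs=np.where(m);print(xs.min()+215,xs.max()+215,ys.min()+220,ys.max()+220,m.sum())
# disturbance check: stand neighbours before/after
d=np.abs(a.astype(int)-b).max(2);print('stand diff',(d[150:290,290:350]>40).sum())
```

```text
{'time': 9.15, 'q': [-0.0374, 0.6521, 1.9993, 1.5191, 1.6006, -1.0815], 'qd': [-0.0027, 0.0034, 0.0001, -0.0005, -0.0003, -0.002], 'tool_pos': [0.5026, 0.323, 0.2163], 'contact_force': [-0.3927, 1.0848, -0.3802], 'grasp_force': 25.647}
[[-1.000e-04  9.998e-01 -2.230e-02]
 [-2.000e-03  2.230e-02  9.997e-01]
 [ 1.000e+00  1.000e-04  2.000e-03]]
label [0.5018 0.3713 0.2201]
label in top [117.3 220.8]Traceback (most recent call last):
  File "<stdin>", line 7, in <module>
    return umr_minimum(a, axis, None, out, keepdims, initial, where)
ValueError: zero-size array to reduction operation minimum which has no identity
```

Run:
```python
from h import *
for n in('w4','w5'):
    G=cv2.imread(f'pics/{n}.png')[220:350,215:335].astype(int);m=(G[...,2]-G[...,0]>40)&(G[...,2]-G[...,1]>40);ys,xs=np.where(m);print(n,xs.min()+215,xs.max()+215,ys.min()+220,ys.max()+220,m.sum())
a=cv2.imread('pics/t5.png').astype(int);b=cv2.imread('pics/top0.png').astype(int)
pk=lambda i:(i[150:290,295:335,2]-i[150:290,295:335,0]>40)
for i in(b,a):
    n,l,st,ce=cv2.connectedComponentsWithStats(pk(i).astype(np.uint8));print([(ce[k].round(1).tolist(),int(st[k,4])) for k in range(1,n) if st[k,4]>8])
```

```text
w4 225 321 245 343 7544
w5 225 321 245 343 7547
[([22.6, 25.5], 20), ([23.4, 61.9], 19), ([23.9, 97.7], 16)]
[([22.6, 25.3], 26), ([24.1, 97.5], 36)]
```

```bash
python3 -c "
from bench import robot
print(robot.sign_off())"
```

```text
the job is handed in; nothing more can be done
None
```

I've handed the job in with the arm holding the notched plate level and label up, the frosted end's centre at (0.502, 0.371, 0.220) m, 20 cm below the lens and within a few mm of its middle as I measured it; both blanks still hang in place.

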